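# Put the rolls of tape on their holders

### The arm

A 6-joint arm with a two-finger parallel gripper is mounted at the origin on a cart in front of the work surface, level with it; the furniture and walls round the work are solid. World frame = base frame: x ahead of the robot, y to its left, z up, the work surface at z = 0. Lengths are in m, angles in rad, forces in N, time in s.
With the tool pointing down it reaches from about 0.15 to 0.775 m from the base axis. Payload 6.1 kg.
Tool frame: the origin (TCP) lies midway between the tips of the shut fingers; the grasp point (between the pads) lies 19 mm behind it; z points along the fingers, y is the line along which they close (so a half turn about z gives the same grasp; the last joint's range is limited). The gripper opens to 85 mm and grips with 20 to 120 N. Pads are 22 mm wide; open, the fingers measure 114 mm over their backs; the gripper's body (76 mm by 85 mm) begins 54 mm behind the grasp point. The pads swing forward as they close: fully open they stand 13 mm farther back than shut.
Start: joints at [1.315, 0.126, -0.04, 1.405, 0, 1.571], TCP at [0.133, 0.508, 0.231] pointing down, gripper open.
Joint ranges: [-2.72, 2.72], [-0.95, 1.95], [-1.27, 1.35], [-1.78, 2.02], [-1.46, 1.47], [-3.14, 3.14]. Speed limits (rad/s): [2.39, 2.39, 3.01, 3.14, 3.14, 3.14].

### API

Orientations are given as a unit quaternion [x, y, z, w].
In Python, from rig import get_obs, optics, ctrl gives the robot as it stands.
- The arm moves only by the shell command python3 -m inch 'ROWS' [OPENING]. ROWS is text: rows parted by semicolons, each of 6 numbers parted by spaces: the shift along the tool's x, y, z in m, then the turn, a rotation vector about the tool's x, y, z in degrees. A call has 1 to 10 rows; each row is the pose to reach, as a shift and turn from the pose commanded when the call began, along the tool's axes at that moment; what a row does not reach only later rows make up. A row lasts 1/8 s, in which the tool goes at most 62.5 mm and 10.7 degrees, less where a joint would pass 70% of its speed; a pose out of reach is approached as far as the arm can. A call with a gripper value outside its range is refused whole. OPENING is the opening, from -1 (shut) to 1 (fully open), so that 0 is half open, set as the call begins (- or left out, the last holds). The fingers move at their own pace and stop on an object; the grip force is fixed at half the most. Time passes only in rows, so rows that repeat a pose let the fingers close. It gives the time, the measured TCP pose, the force, the opening and the grip force at its end, in the units of the state.
- get_obs(): the state, without advancing time (a new reading comes with each control period).
- optics.snapshot(name): name is "side" or "top" or "wrist"; returns a dict with "image" (480x640x3 uint8, red, green, blue), "depth" (480x640 float32, m along the optical axis (not along the pixel's ray), 0 where there is no reading), "vertical_fov" (degrees; the focal length in pixels is half the picture's height over the tangent of half this angle, whatever the lens; pixels are square), "cx", "cy" (the principal point, pixels), "world_from_camera" (4x4, takes a point from camera to world coordinates). Camera axes: x right, y up, looking along -z (the intrinsics and any distortion apply to the point x, -y, -z); pixel columns grow to the right and rows downward; lengths in m; the calibration is good to about 2 mm. A picture is of the moment at which its call begins.
- ctrl.finish_job(): hands the job in; it is judged then, once.
Trained networks look in a picture, given as the dict that the camera call returned (one of the last four; its "shot" number tells which), for a name from the list of things; names that differ only in an ending like _2 or _b are one class to them, and where a whole thing is asked for, a point or a joint stands for the part that bears it (a point fixed in the world has none). Each returns a list of dicts, best first, with "p" (0 to 1); they miss things now and then, are a little off and sometimes report something else, mostly with a low value. They report only what shows in the picture. A call takes as long as a camera call. They do not tell look-alikes from the thing itself.
- optics.regions_of(picture, label): "pixels" (480x640 bool, what is visible of it) and "centre" ([column, row] in pixels, amid what is visible of it).
The state is a dict: "time_s": time; "joints": joint angles; "joint_velocities": joint speeds; "effort": joint torques, N m; "tcp_pos": TCP position; "eef_rot": TCP orientation; "contact_force": force on the tool from outside, world axes, zero at the start; "torque": the same for the moment, N m; "finger_gap": finger opening in m; "finger_force": force on a finger pad.
Only numpy, scipy, OpenCV 4.12 (cv2) and the standard library are available. Lean on these libraries where they do the work, as an engineer would, in place of code of your own. Each camera call takes 0.05 s, during which the arm holds its last target. There are 200 camera calls.

### The job

Set up the taping station: pick out the four rolls of tape on the bench and lay each one flat on the round holder of its own colour, with the holder's peg inside the roll's core. Leave the reel of solder and the blue eraser where they are.

Things in the scene. Friction and masses are not known exactly. Their poses are not given: they have to be found in the camera images.
- red_roll (a point): roll of red tape lying flat, 42 mm outside diameter, 18 mm high, about 30 g, with an open core about 27 mm wide; the point is its centre, half-way up (9 mm above its underside); z is its axis
- green_roll (a point): roll of green tape lying flat, 52 mm outside diameter, 18 mm high, about 30 g, with an open core about 27 mm wide; the point is its centre, half-way up (9 mm above its underside); z is its axis
- yellow_roll (a point): roll of amber-yellow tape lying flat, 60 mm outside diameter, 12 mm high, about 30 g, with an open core about 34 mm wide; the point is its centre, half-way up (6 mm above its underside); z is its axis
- black_roll (a point): roll of black tape lying flat, 66 mm outside diameter, 19 mm high, about 30 g, with an open core about 32 mm wide; the point is its centre, half-way up (9.5 mm above its underside); z is its axis
- red_holder (a point): red round holder fixed to the bench: a flat disc of 84 mm diameter, 5 mm thick, with a short bright metal peg (12 mm diameter, 10 mm high, tapered at the top) standing at its centre; the point is the foot of the peg, at the middle of the disc's upper face, 5 mm above the bench, on which the roll is to lie; z points up
- green_holder (a point): green round holder fixed to the bench: a flat disc of 84 mm diameter, 5 mm thick, with a short bright metal peg (12 mm diameter, 10 mm high, tapered at the top) standing at its centre; the point is the foot of the peg, at the middle of the disc's upper face, 5 mm above the bench, on which the roll is to lie; z points up
- yellow_holder (a point): yellow round holder fixed to the bench: a flat disc of 84 mm diameter, 5 mm thick, with a short bright metal peg (12 mm diameter, 10 mm high, tapered at the top) standing at its centre; the point is the foot of the peg, at the middle of the disc's upper face, 5 mm above the bench, on which the roll is to lie; z points up
- black_holder (a point): black round holder fixed to the bench: a flat disc of 84 mm diameter, 5 mm thick, with a short bright metal peg (12 mm diameter, 10 mm high, tapered at the top) standing at its centre; the point is the foot of the peg, at the middle of the disc's upper face, 5 mm above the bench, on which the roll is to lie; z points up
- solder_reel (a point): reel of solder wire standing on the bench, red flanges and silvery-white wire, 55 mm diameter, 46 mm high, not a roll of tape; the point is its centre, 23 mm above the bench
- blue_eraser (a point): blue rectangular eraser lying flat, 22 x 45 mm (x, y), 12 mm high; the point is its centre, 6 mm above the bench
Not all that is in view belongs to the job. What is shaped like the part that bears red_roll but grey is not meant.

How it is judged:
At the end, for the whole second after the job is handed in: Each of the four rolls (red, green, yellow, black) lies flat and at rest on the holder of its own colour, peg inside its core: centre within 12 mm of the peg's axis, underside within 4 mm of the disc's face, tilted less than 0.12 rad, and released (horizontal distance between red_roll and red_holder below 0.012 m and z of red_roll in the frame of red_holder between 0.005 and 0.013 m and angle between each of red_roll, green_roll, yellow_roll, black_roll's own z axis and vertical below 0.12 rad and linear speed of each of roll_red, roll_green, roll_yellow, roll_black below 0.02 m/s and horizontal distance between green_roll and green_holder below 0.012 m and z of green_roll in the frame of green_holder between 0.005 and 0.013 m and horizontal distance between yellow_roll and yellow_holder below 0.012 m and z of yellow_roll in the frame of yellow_holder between 0.002 and 0.01 m and horizontal distance between black_roll and black_holder below 0.012 m and z of black_roll in the frame of black_holder between 0.0055 and 0.0135 m); the robot touches nothing.
It fails at once if the reel of solder is pushed or carried more than 20 mm from its place (distance of solder_reel from where it was at the start of the episode above 0.02 m).
It fails at once if the blue eraser is pushed or carried more than 20 mm from its place (distance of blue_eraser from where it was at the start of the episode above 0.02 m).
It also fails if it takes over 93 s, if anything falls off the work surface, if the arm or the gripper's body presses on something with over 40 N, if the wrist force passes 120 N, or if a joint passes its speed limit or range.

## Working session

There is one attempt and no reset: what is moved stays moved. The work goes in short steps, Python scripts to look and compute and a shell command to move; the robot and the scene stay as the last step left them, time stands still between calls to the robot, and variables do not carry over. Pictures are saved under pics/ and viewed, at most 14 in all, crops included, and the job is handed in when it is done.

```bash
mkdir -p pics; ls; cat > h.py <<'E'
import numpy as np,cv2
from rig import get_obs,optics,ctrl
def world(p,u,v,d=None):
    f=240/np.tan(np.radians(p["vertical_fov"])/2)
    u=np.asarray(u,float);v=np.asarray(v,float)
    if d is None:d=p["depth"][v.astype(int),u.astype(int)]
    c=np.stack([(u-p["cx"])/f*d,-(v-p["cy"])/f*d,-d,np.ones_like(d)],-1)
    return (c@np.asarray(p["world_from_camera"]).T)[...,:3]
def save(p,n):cv2.imwrite("pics/"+n,p["image"][...,::-1])
E
python3 - <<'E'
from h import *
for n in("top","side"):
    p=optics.snapshot(n);save(p,n+"1.png");np.savez(n+"1.npz",**{k:v for k,v in p.items()})
    print(n,[k for k in p],p["vertical_fov"],p["cx"],p["cy"],np.round(p["world_from_camera"],3).tolist())
    for l in "red_roll green_roll yellow_roll black_roll red_holder green_holder yellow_holder black_holder solder_reel blue_eraser".split():
        for r in optics.regions_of(p,l)[:3]:
            v,u=np.nonzero(r["pixels"]&(p["depth"]>0))
            if len(u)==0: continue
            w=world(p,u,v); print(l,round(r["p"],2),np.round(r["centre"]),len(u),np.round(np.median(w,0),3),np.round((np.percentile(w,2,0)+np.percentile(w,98,0))/2,3),np.round(np.ptp(w,0),3))
print(get_obs())
E
```

```text
pics
top ['image', 'depth', 'vertical_fov', 'cx', 'cy', 'world_from_camera', 'shot'] 54.85734544813063 329.39255307304984 240.53576344993107 [[0.029, 0.98, -0.198, 0.285], [-1.0, 0.027, -0.011, -0.043], [-0.005, 0.198, 0.98, 1.05], [0.0, 0.0, 0.0, 1.0]]
red_roll 0.69 [177. 303.] 166 [0.342 0.302 0.017] [0.345 0.3   0.013] [0.033 0.04  0.022]
red_roll 0.66 [322. 246.] 200 [ 0.474 -0.016  0.017] [ 0.475 -0.015  0.012] [0.046 0.039 0.024]
red_roll 0.52 [353. 273.] 213 [ 0.428 -0.091  0.017] [ 0.428 -0.09   0.011] [0.04  0.041 0.024]
green_roll 0.92 [233. 221.] 381 [0.548 0.196 0.016] [0.55  0.197 0.01 ] [0.057 0.051 0.026]
green_roll 0.33 [293. 205.] 255 [0.58  0.064 0.012] [0.581 0.073 0.011] [0.055 0.057 0.013]
yellow_roll 0.76 [290. 208.] 298 [0.574 0.068 0.011] [0.58  0.073 0.01 ] [0.057 0.058 0.016]
black_roll 0.9 [411. 270.] 578 [ 0.432 -0.224  0.018] [ 0.433 -0.224  0.011] [0.064 0.07  0.028]
red_holder 0.91 [225. 270.] 1046 [0.419 0.205 0.005] [0.42  0.206 0.005] [0.081 0.081 0.022]
green_holder 0.95 [350. 203.] 990 [ 0.583 -0.074  0.005] [ 0.583 -0.073  0.005] [0.086 0.083 0.02
[... 2415 characters left out ...]
[ 1.31500920e+00,  1.25819672e-01, -3.96321999e-02,  1.40540905e+00,
        3.09514536e-05,  1.57077959e+00]), 'joint_velocities': array([-1.95465519e-04,  6.64327993e-06, -9.22735227e-04, -1.78849468e-03,
       -1.41011038e-03, -7.22763854e-06]), 'effort': array([-6.16322814e-04, -4.35708332e+01,  3.53101587e+01,  1.11800226e-03,
       -2.02872684e-04, -1.37258669e-05]), 'tcp_pos': array([0.13281163, 0.50788981, 0.23126944]), 'eef_rot': array([ 1.27536895e-01,  9.91833826e-01, -3.00610369e-05, -1.94691472e-05]), 'contact_force': array([-0.00733673, -0.58659925, -0.41259483]), 'torque': array([-0.03690115,  0.05998805, -0.06761818]), 'finger_force': 0.0, 'finger_gap': 0.08528620848433918}
```

```bash
python3 - <<'E'
import cv2
i=cv2.imread("pics/top1.png")[150:350,120:520];cv2.imwrite("pics/top1c.png",cv2.resize(i,None,fx=2,fy=2,interpolation=3))
i=cv2.imread("pics/side1.png")[140:460,180:440];cv2.imwrite("pics/side1c.png",cv2.resize(i,None,fx=1.85,fy=1.85,interpolation=3))
E
```

```text
(no output)
```

View pics/top1c.png

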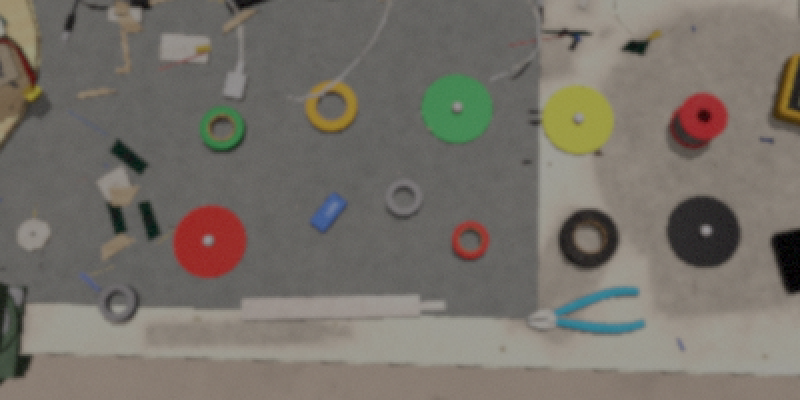

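View pics/side1c.png

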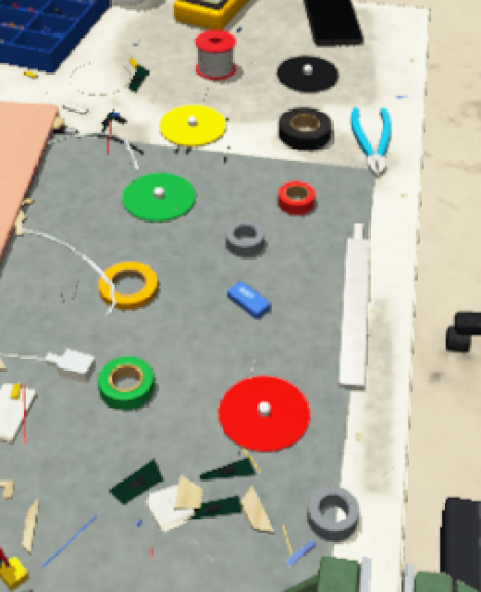

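The red roll is the ring at top px (353,273); the rings at (322,246) and (177,303) are the same shape but grey, and both crops confirm it. The reel at (470,208) and the eraser at (287,258) stay. The two cameras agree to about 4 mm, and the sizes and heights match. I'll do the green roll first.

```bash
R='-0.481 -0.194 0.131 0 0 -14.7'; python3 -m inch '-0.481 -0.194 0.131 0 0 -14.7;-0.481 -0.194 0.131 0 0 -14.7;-0.481 -0.194 0.131 0 0 -14.7;-0.481 -0.194 0.131 0 0 -14.7;-0.481 -0.194 0.131 0 0 -14.7;-0.481 -0.194 0.131 0 0 -14.7;-0.481 -0.194 0.131 0 0 -14.7;-0.481 -0.194 0.131 0 0 -14.7;-0.481 -0.194 0.131 0 0 -14.7;-0.481 -0.194 0.131 0 0 -14.7' 1; python3 -c "
from h import *
print(get_obs()['joints'])"
```

```text
time_s: 2.35
tcp_pos: [0.5504, 0.1965, 0.0989]
eef_rot: [0.002, 1.0, -0.0, -0.001]
contact_force: [-0.8, 0.4, -0.7]
finger_gap: 0.0853
finger_force: 0.0
[ 3.43061684e-01  2.68718492e-01 -1.55699786e-01  1.14809990e+00
 -1.76273023e-04  3.46100492e-01]
```

```bash
python3 -m inch '0 0 0.04 0 0 0;0 0 0.07 0 0 0;0 0 0.09 0 0 0;0 0 0.096 0 0 0;0 0 0.096 0 0 0;0 0 0.096 0 0 0'; python3 -m inch '0 0 0 0 0 0;0 0 0 0 0 0;0 0 0 0 0 0;0 0 0 0 0 0;0 0 0 0 0 0;0 0 0 0 0 0;0 0 0 0 0 0;0 0 0 0 0 0' -1
```

```text
time_s: 3.1
tcp_pos: [0.5497, 0.1991, 0.0056]
eef_rot: [-0.001, 1.0, 0.0, 0.001]
contact_force: [0.3, -0.6, 0.1]
finger_gap: 0.0855
finger_force: 0.0
time_s: 4.1
tcp_pos: [0.5496, 0.1986, 0.0054]
eef_rot: [-0.0, 1.0, 0.0, 0.001]
contact_force: [-0.9, -1.3, 6.7]
finger_gap: 0.0494
finger_force: 60.9
```

```bash
python3 -m inch '0 0 -0.03 0 0 0;0 0 -0.07 0 0 0;-0.008 -0.06 -0.08 0 0 0;-0.016 -0.12 -0.08 0 0 0;-0.024 -0.18 -0.08 0 0 0;-0.03 -0.24 -0.08 0 0 0;-0.034 -0.272 -0.08 0 0 0;-0.034 -0.272 -0.08 0 0 0;-0.034 -0.272 -0.08 0 0 0;-0.034 -0.272 -0.08 0 0 0' ; python3 - <<'E'
from h import *
for n in("side","wrist"):
    p=optics.snapshot(n); save(p,n+"2.png")
    r=optics.regions_of(p,"green_roll")
    for r in r[:2]:
        v,u=np.nonzero(r["pixels"]&(p["depth"]>0));w=world(p,u,v)
        print(n,r["p"],r["centre"],len(u),np.round((np.percentile(w,2,0)+np.percentile(w,98,0))/2,4),np.ptp(w,0))
E
```

```text
time_s: 5.35
tcp_pos: [0.5832, -0.0724, 0.0843]
eef_rot: [-0.001, 1.0, 0.0, -0.0]
contact_force: [-0.2, -0.4, -0.0]
finger_gap: 0.0493
finger_force: 62.2
side 0.68 [269.0, 215.6] 188 [ 0.5809 -0.0699  0.0901] [0.04803029 0.05141403 0.05099849]
wrist 0.63 [320.8, 324.9] 10870 [ 0.5847 -0.0716  0.089 ] [0.1185873  0.07299198 0.09775405]
```

View pics/wrist2.png

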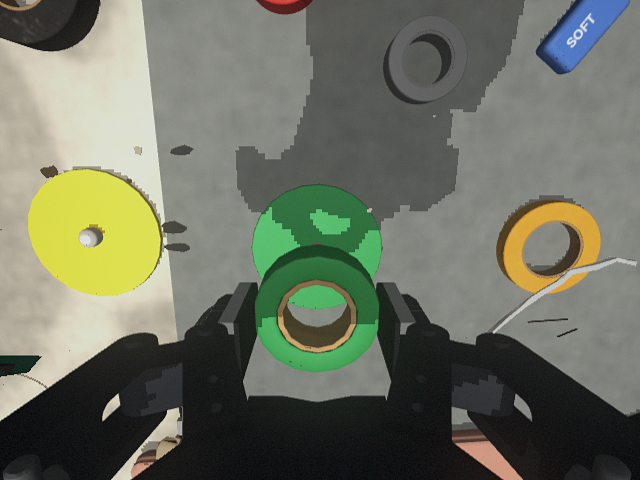

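The green roll is centred and level in the pads at px (317,310), and its holder lies below. Lowering.

```bash
python3 -m inch '0 0 0.03 0 0 0;0 0 0.055 0 0 0;0 0 0.068 0 0 0;0 0 0.074 0 0 0;0 0 0.074 0 0 0;0 0 0.074 0 0 0'; python3 -m inch '0 0 0 0 0 0;0 0 0 0 0 0;0 0 0 0 0 0;0 0 0 0 0 0;0 0 0 0 0 0;0 0 -0.03 0 0 0;0 0 -0.08 0 0 0;0 0 -0.09 0 0 0;0 0 -0.09 0 0 0;0 0 -0.09 0 0 0' 1; cat > see.py <<'E'
import sys
from h import *
for n in("top","side"):
    p=optics.snapshot(n);save(p,n+sys.argv[1]+".png")
    for l in sys.argv[2:]:
        for r in optics.regions_of(p,l)[:2]:
            v,u=np.nonzero(r["pixels"]&(p["depth"]>0))
            if len(u)<5: continue
            w=world(p,u,v);print(n,l,round(r["p"],2),np.round(r["centre"]),np.round((np.percentile(w,2,0)+np.percentile(w,98,0))/2,4),"topz",np.percentile(w[:,2],[50,90]).round(4))
E
```

```text
time_s: 6.3
tcp_pos: [0.5839, -0.0735, 0.011]
eef_rot: [-0.0, 1.0, -0.0, 0.001]
contact_force: [0.8, -0.0, -0.5]
finger_gap: 0.0494
finger_force: 62.2
time_s: 7.55
tcp_pos: [0.5824, -0.0733, 0.0987]
eef_rot: [-0.0, 1.0, 0.0, -0.001]
contact_force: [0.6, 0.7, 0.1]
finger_gap: 0.0855
finger_force: 0.0
```

```bash
python3 -m inch '0.001 0.05 0 0 0 0;0.002 0.1 0 0 0 0;0.0035 0.148 0 0 0 0;0.0035 0.148 0 0 0 0;0.0035 0.148 0 0 0 0;0.0035 0.148 0.04 0 0 0;0.0035 0.148 0.08 0 0 0;0.0035 0.148 0.098 0 0 0;0.0035 0.148 0.102 0 0 0;0.0035 0.148 0.103 0 0 0'; python3 -m inch '0 0 0 0 0 0;0 0 0 0 0 0;0 0 0 0 0 0;0 0 0 0 0 0;0 0 0 0 0 0;0 0 0 0 0 0;0 0 0 0 0 0' -1; python3 see.py 3 green_roll; python3 - <<'E'
from h import *
p=optics.snapshot("wrist");save(p,"wrist3.png")
E
```

```text
time_s: 8.8
tcp_pos: [0.5805, 0.0742, -0.0017]
eef_rot: [-0.0, 1.0, 0.0, 0.001]
contact_force: [0.1, 0.5, -0.2]
finger_gap: 0.0858
finger_force: 0.0
time_s: 9.68
tcp_pos: [0.5809, 0.0749, -0.0008]
eef_rot: [-0.001, 1.0, 0.0, 0.002]
contact_force: [-0.6, 0.3, 5.8]
finger_gap: 0.0569
finger_force: 62.5
top green_roll 0.84 [350. 198.] [ 0.5842 -0.0735  0.0152] topz [0.0219 0.0246]
side green_roll 0.44 [270. 240.] [ 0.5714 -0.0703  0.016 ] topz [0.0212 0.0245]
```

View pics/wrist3.png

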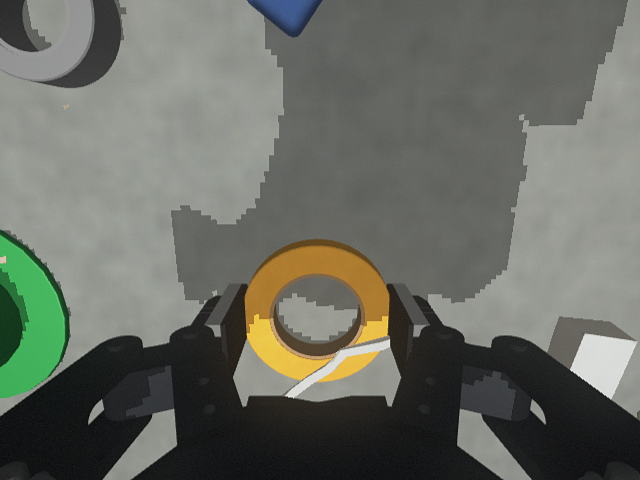

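The yellow roll is held centred at px (317,310), and green sits on its holder with its top at 23 mm. Moving yellow to its holder.

```bash
python3 -m inch '0 0 -0.03 0 0 0;0 0 -0.08 0 0 0;0.001 -0.05 -0.09 0 0 0;0.002 -0.11 -0.09 0 0 0;0.003 -0.17 -0.09 0 0 0;0.004 -0.23 -0.09 0 0 0;0.005 -0.289 -0.09 0 0 0;0.005 -0.289 -0.09 0 0 0;0.005 -0.289 -0.09 0 0 0;0.005 -0.289 -0.09 0 0 0'; python3 -m inch '0 0 0.03 0 0 0;0 0 0.06 0 0 0;0 0 0.078 0 0 0;0 0 0.084 0 0 0;0 0 0.084 0 0 0;0 0 0.084 0 0 0'; python3 -m inch '0 0 0 0 0 0;0 0 0 0 0 0;0 0 0 0 0 0;0 0 0 0 0 0;0 0 0 0 0 0;0 0 -0.03 0 0 0;0 0 -0.08 0 0 0;0 0 -0.1 0 0 0;0 0 -0.1 0 0 0;0 0 -0.1 0 0 0' 1
```

```text
time_s: 11.18
tcp_pos: [0.5751, -0.2131, 0.0875]
eef_rot: [-0.001, 1.0, 0.0, 0.0]
contact_force: [-1.0, 0.0, -0.6]
finger_gap: 0.0569
finger_force: 64.1
time_s: 11.92
tcp_pos: [0.5756, -0.2141, 0.0043]
eef_rot: [-0.001, 1.0, -0.0, 0.001]
contact_force: [-1.0, 2.1, 3.3]
finger_gap: 0.0568
finger_force: 64.4
time_s: 13.18
tcp_pos: [0.5743, -0.2142, 0.102]
eef_rot: [-0.0, 1.0, 0.0, -0.001]
contact_force: [-1.1, -0.6, 0.6]
finger_gap: 0.0856
finger_force: 0.0
```

```bash
python3 -m inch '0.05 -0.003 0 0 0 0;0.1 -0.006 0 0 0 0;0.1415 -0.008 0 0 0 0;0.1415 -0.008 0 0 0 0;0.1415 -0.008 0 0 0 0;0.1415 -0.008 0.04 0 0 0;0.1415 -0.008 0.08 0 0 0;0.1415 -0.008 0.098 0 0 0;0.1415 -0.008 0.102 0 0 0;0.1415 -0.008 0.102 0 0 0'; python3 -m inch '0 0 0 0 0 0;0 0 0 0 0 0;0 0 0 0 0 0;0 0 0 0 0 0;0 0 0 0 0 0;0 0 0 0 0 0;0 0 0 0 0 0' -1; python3 see.py 4 yellow_roll black_roll
```

```text
time_s: 14.42
tcp_pos: [0.4342, -0.2226, 0.0013]
eef_rot: [-0.001, 1.0, 0.0, -0.0]
contact_force: [-0.1, -0.3, 1.1]
finger_gap: 0.0856
finger_force: 0.0
time_s: 15.3
tcp_pos: [0.4347, -0.2233, 0.0027]
eef_rot: [-0.0, 1.0, -0.001, 0.001]
contact_force: [0.1, -0.0, 5.9]
finger_gap: 0.0625
finger_force: 64.5
top yellow_roll 0.93 [403. 209.] [ 0.5758 -0.2146  0.0146] topz [0.0163 0.0189]
side yellow_roll 0.89 [284. 203.] [ 0.5751 -0.2105  0.0135] topz [0.0161 0.0188]
side black_roll 0.8 [350. 212.] [ 0.4328 -0.2172  0.0114] topz [0.0175 0.0203]
side black_roll 0.39 [336. 180.] [ 0.4456 -0.3539  0.0049] topz [0.0052 0.007 ]
```

```bash
python3 -m inch '0 0 -0.03 0 0 0;0 0 -0.08 0 0 0;-0.005 -0.05 -0.09 0 0 0;-0.01 -0.1 -0.09 0 0 0;-0.014 -0.1335 -0.09 0 0 0;-0.014 -0.1335 -0.09 0 0 0;-0.014 -0.1335 -0.09 0 0 0;-0.014 -0.1335 -0.09 0 0 0'; python3 -m inch '0 0 0.03 0 0 0;0 0 0.06 0 0 0;0 0 0.078 0 0 0;0 0 0.084 0 0 0;0 0 0.084 0 0 0;0 0 0.084 0 0 0'; python3 -m inch '0 0 0 0 0 0;0 0 0 0 0 0;0 0 0 0 0 0;0 0 0 0 0 0;0 0 0 0 0 0;0 0 -0.03 0 0 0;0 0 -0.08 0 0 0;0 0 -0.1 0 0 0;0 0 -0.1 0 0 0;0 0 -0.1 0 0 0' 1
```

```text
time_s: 16.6
tcp_pos: [0.4474, -0.355, 0.0914]
eef_rot: [-0.001, 1.0, 0.0, -0.0]
contact_force: [0.2, 1.1, -0.9]
finger_gap: 0.0626
finger_force: 66.0
time_s: 17.35
tcp_pos: [0.448, -0.3558, 0.0081]
eef_rot: [-0.001, 1.0, -0.0, 0.0]
contact_force: [-0.3, 0.9, 0.5]
finger_gap: 0.0622
finger_force: 66.1
time_s: 18.6
tcp_pos: [0.447, -0.3557, 0.106]
eef_rot: [-0.0, 1.0, 0.0, -0.001]
contact_force: [-0.0, 0.0, -0.9]
finger_gap: 0.0856
finger_force: 0.0
```

```bash
python3 -m inch '0.005 0.06 0 0 0 0;0.01 0.12 0 0 0 0;0.015 0.18 0 0 0 0;0.018 0.24 0 0 0 0;0.02 0.2665 0 0 0 0;0.02 0.2665 0 0 0 0;0.02 0.2665 0 0 0 0'; python3 -m inch '0 0 0.04 0 0 0;0 0 0.08 0 0 0;0 0 0.098 0 0 0;0 0 0.103 0 0 0;0 0 0.103 0 0 0'; python3 -m inch '0 0 0 0 0 0;0 0 0 0 0 0;0 0 0 0 0 0;0 0 0 0 0 0;0 0 0 0 0 0;0 0 0 0 0 0;0 0 0 0 0 0;0 0 0 0 0 0' -1; python3 see.py 5 black_roll; python3 - <<'E'
from h import *
p=optics.snapshot("wrist");save(p,"wrist5.png")
E
```

```text
time_s: 19.48
tcp_pos: [0.427, -0.09, 0.1065]
eef_rot: [-0.0, 1.0, -0.0, -0.001]
contact_force: [-0.2, 0.1, 0.8]
finger_gap: 0.0853
finger_force: 0.0
time_s: 20.1
tcp_pos: [0.4275, -0.0903, 0.0043]
eef_rot: [0.0, 1.0, -0.0, -0.0]
contact_force: [0.2, 0.3, 0.0]
finger_gap: 0.0856
finger_force: 0.0
time_s: 21.1
tcp_pos: [0.4282, -0.0897, 0.0052]
eef_rot: [-0.0, 1.0, -0.0, 0.001]
contact_force: [-0.9, -0.2, 6.7]
finger_gap: 0.0389
finger_force: 59.8
top black_roll 0.6 [482. 261.] [ 0.4481 -0.3553  0.0176] topz [0.0234 0.026 ]
```

View pics/wrist5.png

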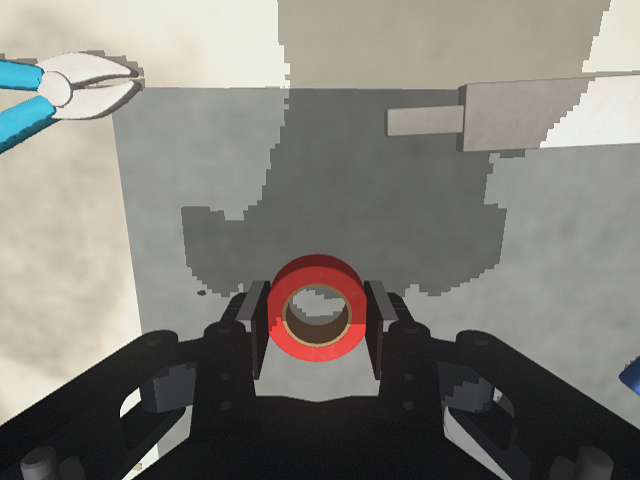

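The red roll is centred in the pads at px (317,310). Moving it to the red holder.

```bash
python3 -m inch '0 0 -0.03 0 0 0;0 0 -0.08 0 0 0;0.001 0.05 -0.09 0 0 0;0.002 0.11 -0.09 0 0 0;0.004 0.17 -0.09 0 0 0;0.006 0.23 -0.09 0 0 0;0.0075 0.2965 -0.09 0 0 0;0.0075 0.2965 -0.09 0 0 0;0.0075 0.2965 -0.09 0 0 0;0.0075 0.2965 -0.09 0 0 0'; python3 -m inch '0 0 0.03 0 0 0;0 0 0.06 0 0 0;0 0 0.078 0 0 0;0 0 0.084 0 0 0;0 0 0.084 0 0 0;0 0 0.084 0 0 0'; python3 -m inch '0 0 0 0 0 0;0 0 0 0 0 0;0 0 0 0 0 0;0 0 0 0 0 0;0 0 0 0 0 0;0 0 -0.03 0 0 0;0 0 -0.08 0 0 0;0.05 0.06 -0.12 0 0 0;0.1 0.12 -0.14 0 0 0;0.1 0.12 -0.14 0 0 0' 1; python3 -m inch '0 0.05 0 0 0 0;0 0.05 0 0 0 0;0 0.05 0 0 0 0'; python3 see.py 6 red_roll green_roll yellow_roll black_roll; python3 - <<'E'
import cv2
i=cv2.imread("pics/top6.png")[150:350,120:520];cv2.imwrite("pics/top6c.png",cv2.resize(i,None,fx=2,fy=2,interpolation=3))
E
```

```text
time_s: 22.6
tcp_pos: [0.4195, 0.2057, 0.0942]
eef_rot: [0.0, 1.0, -0.0, -0.0]
contact_force: [-0.2, 0.1, -0.8]
finger_gap: 0.0385
finger_force: 60.8
time_s: 23.35
tcp_pos: [0.4203, 0.2065, 0.0109]
eef_rot: [0.0, 1.0, 0.0, 0.001]
contact_force: [0.2, 0.3, -1.2]
finger_gap: 0.0391
finger_force: 60.8
time_s: 24.6
tcp_pos: [0.3184, 0.3284, 0.1516]
eef_rot: [-0.001, 1.0, 0.001, 0.001]
contact_force: [0.7, 0.6, -0.1]
finger_gap: 0.0852
finger_force: 0.0
time_s: 24.98
tcp_pos: [0.3191, 0.3765, 0.1499]
eef_rot: [-0.001, 1.0, -0.001, -0.0]
contact_force: [0.7, -0.4, -0.1]
finger_gap: 0.0851
finger_force: 0.0
top red_roll 0.63 [224. 264.] [0.421  0.2041 0.015 ] topz [0.0218 0.0248]
top red_roll 0.6 [176. 296.] [0.3476 0.3001 0.0112] topz [0.0166 0.0195]
top green_roll 0.68 [346. 205.] [ 0.5841 -0.0717  0.012 ] topz [0.0049 0.0101]
top yellow_roll 0.79 [406. 211.] [ 0.576  -0.2147  0.0116] topz [0.0157 0.0188]
top black_roll 0.76 [476. 267.] [ 0.4471 -0.3554  0.017 ] topz [0.0233 0.0262]
side red_roll 0.85 [311. 268.] [ 0.4739 -0.0119  0.0115] topz [0.016  0.0192]
side red_roll 0.79 [325. 364.] [0.4191 0.2095 0.0163] topz [0.0218 0.0247]
side green_roll 0.96 [263. 240.] [ 0.5835 -0.0703  0.0156] topz [0.0209 0.0242]
side yellow_roll 0.72 [325. 359.] [0.4197 0.2091 0.0162] topz [0.022  0.0247]
side yellow_roll 0.18 [284. 209.] [ 0.5759 -0.2055  0.0082] topz [0.0052 0.0113]
side black_roll 0.73 [344. 176.] [ 0.4488 -0.3529  0.0167] topz [0.0221 0.0255]
```

View pics/top6c.png

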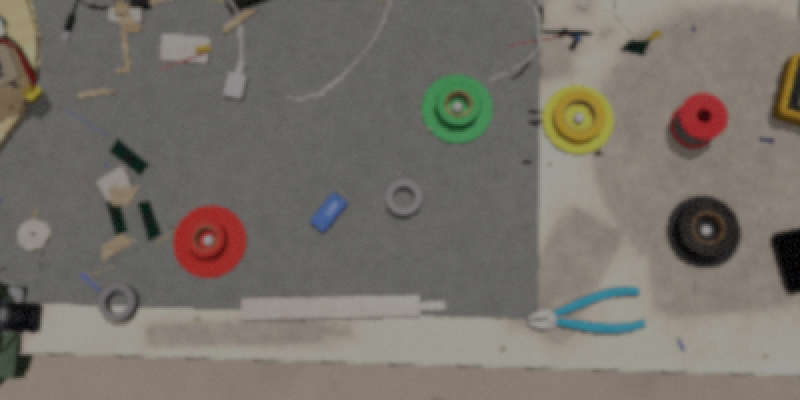

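View pics/side6.png

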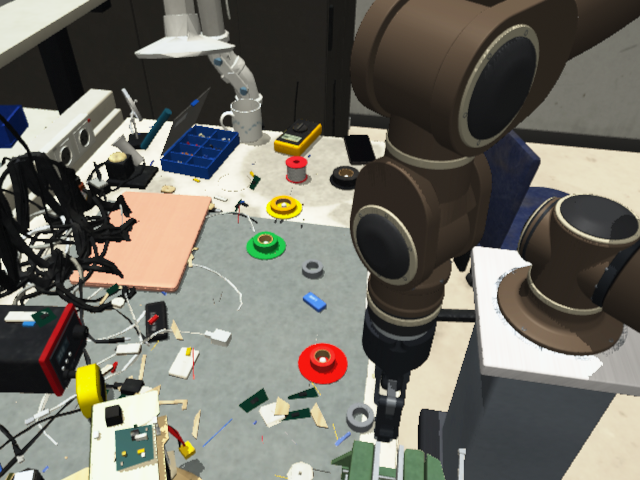

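All four rolls lie flat with their pegs showing in the cores, and the eraser and reel haven't moved. I'll raise the arm clear of the green fixture and hand in.

```bash
python3 -m inch '0 0 -0.05 0 0 0;0 0 -0.06 0 0 0;0 0 -0.06 0 0 0;0 0 -0.06 0 0 0'; python3 -c "
from rig import ctrl
print(ctrl.finish_job())"
```

```text
time_s: 25.98
tcp_pos: [0.3191, 0.3765, 0.2091]
eef_rot: [-0.0, 1.0, -0.001, -0.001]
contact_force: [0.2, -0.1, -0.4]
finger_gap: 0.0853
finger_force: 0.0
the job is handed in; nothing more can be done
None
```

All four rolls lie flat on the holders of their own colour with the pegs in their cores, the solder reel and eraser were left in place, and the job was handed in at about 26 s; the hand-in call returned no verdict.

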